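# Couple the circuit-board holder to its ball mount

### The arm

A 6-joint arm with a two-finger parallel gripper is mounted at the origin on the work surface. World frame = base frame: x ahead of the robot, y to its left, z up, the work surface at z = 0. Lengths are in m, angles in rad, forces in N, time in s.
With the tool pointing down it reaches from about 0.25 to 0.8 m from the base axis. Payload 8.5 kg.
Tool frame: the origin (TCP) lies midway between the tips of the shut fingers; the grasp point (between the pads) lies 19 mm behind it; z points along the fingers, y is the line along which they close (so a half turn about z gives the same grasp; the last joint's range is limited). The gripper opens to 85 mm and grips with 20 to 120 N. Pads are 22 mm wide; open, the fingers measure 114 mm over their backs; the gripper's body (76 mm by 85 mm) begins 54 mm behind the grasp point. The pads swing forward as they close: fully open they stand 13 mm farther back than shut.
Start: joints at [-1.296, 0.238, -0.013, 1.319, 0, 1.571], TCP at [0.142, -0.505, 0.231] pointing down, gripper open.
Joint ranges: [-2.66, 2.66], [-1.03, 1.9], [-1.14, 1.46], [-1.82, 2.27], [-1.45, 1.34], [-3.14, 3.14]. Speed limits (rad/s): [2.22, 2.22, 2.79, 3.14, 3.14, 3.14].

### API

Orientations are given as a rotation vector (axis times angle).
In Python, from bench import env gives the robot as it stands. The module is installed in compiled form; this text tells all that it offers.
- The arm moves only by the tool arm_command, never from a script. Its argument "series" is a list that holds one entry, the list of rows, each a list of 7 numbers: the shift along the tool's x, y, z in m, then the turn, a rotation vector about the tool's x, y, z in rad, then the finger opening in m, from 0 to 0.0854. A call has 1 to 12 rows; each row is the pose to reach, as a shift and turn from the pose commanded when the call began, along the tool's axes at that moment; what a row does not reach only later rows make up. A row lasts 1/12 s, in which the tool goes at most 41.7 mm and 7.16 degrees, less where a joint would pass 70% of its speed; a pose out of reach is approached as far as the arm can. A call with a gripper value outside its range is refused whole. The fingers move at their own pace and stop on an object; "grip_force" is the grip in N (left out, the last holds). Time passes only in rows, so rows that repeat a pose let the fingers close. It gives the time, the measured TCP pose, the force, the opening and the grip force at its end, in the units of the state.
- env.read_state(): the state, without advancing time (a new reading comes with each control period).
- env.read_camera(name): name is "scene" or "side" or "wrist"; returns (picture, depth): 480x640x3 uint8, blue, green, red; 480x640 float32, m along the optical axis (not along the pixel's ray), 0 where there is no reading.
- env.get_calibration(name): a dict with "fovy" (degrees; the focal length in pixels is half the picture's height over the tangent of half this angle, whatever the lens; pixels are square), "cx", "cy" (the principal point, pixels), "distortion" ([k1, k2, p1, p2, k3] as OpenCV has them; the pictures are not rectified), "extrinsics" (4x4, takes a point from camera to world coordinates); the wrist camera has in their place "mount" (4x4, takes a point from camera to tool coordinates, whose origin is the TCP and whose axes are the flange's). Camera axes: x right, y down, z forward; pixel columns grow to the right and rows downward; lengths in m; the calibration is good to about 2 mm. A picture is of the moment at which its call begins: read the wrist's pose just before it. get_calibration takes no time and is no camera call.
- env.sign_off(): hands the job in; it is judged then, once.
The state is a dict: "time_s": time; "joint_pos": joint angles; "joint_velocities": joint speeds; "joint_efforts": joint torques, N m; "ee_pos": TCP position; "tcp_rot": TCP orientation; "ft_force": force on the tool from outside, world axes, zero at the start; "moment": the same for the moment, N m; "grip_width": finger opening in m; "grasp_force": force on a finger pad.
Only numpy, scipy, OpenCV 4.12 (cv2) and the standard library are available. Lean on these libraries where they do the work, as an engineer would, in place of code of your own. Each camera call takes 0.05 s, during which the arm holds its last target. There are 200 camera calls.

### The job

Mount the circuit-board holder on the bench mount that ends in a ball (not the one with the plain post). First swing the holder's locking lever up while the holder still stands on the bench, then set its socket fully down over the ball, and finally press the lever all the way down to lock it, and let go.

Things in the scene. Friction and masses are not known exactly. Their poses are not given: they have to be found in the camera images.
- coupler_grip (a point): Centre of the black grip block (32 x 34 x 34 mm along x, y, z) on top of the loose 0.7 kg aluminium board holder, on the socket's centre line, 73 mm above its foot and mouth, 16 mm above the housing roof. z up, +x to its board (to 117 mm out, 78 mm wide, below the block), -x to the lever. Grip across y. The flared socket is 44 mm square inside, 51 mm deep. It starts standing on the bench.
- lever (a joint): Locking lever (rad): 0 = fully down, level, pointing along the holder's -x, locked; grows as its outer end swings up; 1.25 = stop, fully up. Hinge along the holder's y, at x -36, z -31 mm from coupler_grip. Stays where left (0.05 N m friction). Starts at 0 to 0.25. Raised above 0.9 counts as up; when down, its hook reaches under the ball.
- lever_grip (a point): Centre of the round black grip roller at the outer end of the lever (a 10 mm wide dark steel bar), 65 mm from the hinge axis: 20 mm in diameter, 22 mm wide along the holder's y. It spins freely about that axis, so that fingers pinching it across y can swing the lever up in an arc without turning. With the lever down it is 42 mm above the surface under the holder. Moves with the lever.
- ball (a point): Centre of the 36 mm steel ball, 54 mm above the bench, on a 16 mm neck on a fixed dark round base (108 mm wide, 24 mm high). The holder is seated, facing any way, when its foot stands on the base's flat top: coupler_grip is then 43 mm above this point; sideways play 4 mm. A like base with a straight 16 mm post, 72 mm high, no ball, stands nearby: not to be used.
Mind the look-alikes: they are no part of the job. There is more than one size of the part that bears coupler_grip; the job needs the larger.

How it is judged:
On the way, in this order (a step that is already met when the one before it is completed fails the run):
1. the lever is swung up (0.9 rad or more) while the holder still stands off the ball (value of joint lever above 0.9 rad and horizontal distance between coupler_grip and ball above 0.06 m and height (world z) of coupler_grip below 0.09 m), for 0.2 s.
2. the holder is seated on the ball with its lever still up (horizontal distance between coupler_grip and ball below 0.012 m and z of ball in the frame of coupler_grip between -0.05 and -0.036 m and angle between coupler_grip's own z axis and vertical below 0.15 rad and value of joint lever above 0.5 rad), for 0.2 s.
At the end, for the whole second after the job is handed in: The holder stands fully down over the ball (socket centre line within 12 mm of the ball's centre, height within 7 mm of seated, tilt under 0.15 rad) and its lever is down (under 0.15 rad) (horizontal distance between coupler_grip and ball below 0.012 m and z of ball in the frame of coupler_grip between -0.05 and -0.036 m and angle between coupler_grip's own z axis and vertical below 0.15 rad and value of joint lever below 0.15 rad); the robot touches nothing.
It also fails if it takes over 64 s, if anything falls off the work surface, if the arm or the gripper's body presses on something with over 40 N, if the wrist force passes 120 N, or if a joint passes its speed limit or range.

## Working session

There is one attempt and no reset: what is moved stays moved. The work goes in short steps, Python scripts to look and compute and a tool call to move; the robot and the scene stay as the last step left them, time stands still between calls to the robot, and variables do not carry over. Pictures are saved under pics/ and viewed, at most 10 in all, crops included, and the job is handed in when it is done.

Besides the shell and the picture viewer there is one more tool, called after ">>>" as name([rows], argument=value, ...), one row to a line, values as JSON. arm_command: Moves the arm, as the interface text tells. Its arguments: {"type":"object","properties":{"series":{"type":"array"},"grip_force":{"type":"number"}},"required":["series"]}

```bash
mkdir -p pics; cat > h.py <<'E'
import numpy as np, cv2
from scipy.spatial.transform import Rotation as R
from bench import env
def K(c):
    f=240/np.tan(np.radians(c['fovy'])/2); return np.array([[f,0,c['cx']],[0,f,c['cy']],[0,0,1.]])
def tool(s):
    T=np.eye(4);T[:3,:3]=R.from_rotvec(s['tcp_rot']).as_matrix();T[:3,3]=s['ee_pos'];return T
def look(name):
    """picture and world xyz map (nan where no depth)"""
    s=env.read_state(); c=env.get_calibration(name); im,d=env.read_camera(name)
    T=tool(s)@np.array(c['mount']) if name=='wrist' else np.array(c['extrinsics'])
    v,u=np.mgrid[:480,:640].astype(np.float64)
    p=cv2.undistortPoints(np.stack([u.ravel(),v.ravel()],1)[:,None],K(c),np.array(c['distortion'],float))[:,0]
    P=np.c_[p,np.ones(len(p))]*d.reshape(-1,1); P=P@T[:3,:3].T+T[:3,3]
    P[d.ravel()==0]=np.nan
    return im,P.reshape(480,640,3)
E
python3 - <<'E'
from h import *
print(env.read_state())
a=[]
for n in('scene','side'):
    im,P=look(n); cv2.imwrite(f'pics/{n}0.png',im); np.savez(f'{n}0.npz',im=im,P=P)
    print(n,np.array(env.get_calibration(n)['extrinsics'])[:3,3])
E
```

```text
{'time_s': 0.0, 'joint_pos': array([-1.29601017e+00,  2.38768039e-01, -1.42362960e-02,  1.31919167e+00,
        1.34137298e-05,  1.57079609e+00]), 'joint_velocities': array([ 0.00050674,  0.00058273,  0.00065732,  0.0008567 , -0.00208829,
        0.00075823]), 'joint_efforts': array([-9.81765334e-04, -5.38787127e+01,  3.46431613e+01,  1.85016228e-02,
       -1.23978048e-04,  1.70630550e-06]), 'ee_pos': array([ 0.14234861, -0.50491438,  0.23069129]), 'tcp_rot': array([-3.11061226e+00, -4.30086587e-01,  2.80129512e-04]), 'ft_force': array([0.19109998, 0.44195534, 0.0399831 ]), 'moment': array([-0.03725677,  0.00489617,  0.053778  ]), 'grasp_force': 0.0, 'grip_width': 0.08543740676276616}
scene [ 1.2059299  -0.14035415  0.77889339]
side [0.23656244 0.71252886 0.95407154]
```

View pics/scene0.png

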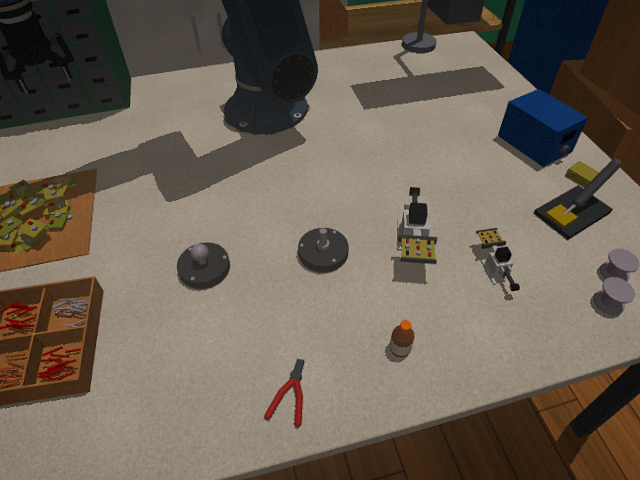

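View pics/side0.png

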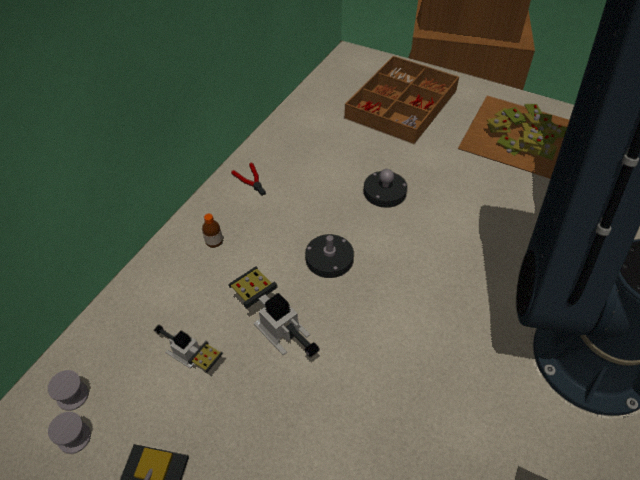

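The scene view shows two holders: the larger at (417,215), with its lever roller at (414,191), and the smaller at (503,255). It also shows two mounts: the ball at (200,252) and the plain post at (323,235). The larger holder and the ball mount fit the task. I'll measure both and confirm them in one enlarged crop.

```bash
python3 - <<'E'
from h import *
for n,pts in {'scene':dict(block=(418,211),roller=(414,190),board=(418,248),small=(503,254),ball=(200,252),post=(323,233)),
 'side':dict(block=(279,305),roller=(312,350),board=(252,286),small=(182,339),ball=(386,176),post=(329,240))}.items():
    d=np.load(n+'0.npz');P=d['P'];im=d['im']
    for k,(u,v) in pts.items():
        w=P[v-2:v+3,u-2:u+3].reshape(-1,3); print(n,k,np.nanmedian(w,0).round(4))
    # dark (black) pixels of large holder
    x0,x1,y0,y1=(395,440,180,235) if n=='scene' else (255,325,285,362)
    sub=im[y0:y1,x0:x1].max(2)<45; Q=P[y0:y1,x0:x1][sub]
    for nm,zlo,zhi in(('blocktop',.083,.1),('z30-66',.03,.066)):
        q=Q[(Q[:,2]>zlo)&(Q[:,2]<zhi)]
        if len(q): print(' ',nm,len(q),np.median(q,0).round(4),q.min(0).round(4),q.max(0).round(4))
    # ball: sphere fit
    u,v=pts['ball'];w=P[v-14:v+14,u-14:u+14].reshape(-1,3);w=w[w[:,2]>.05]
    from scipy.optimize import least_squares
    c=least_squares(lambda c:np.linalg.norm(w-c,axis=1)-.018,np.r_[np.median(w[:,:2],0),.05],loss='soft_l1',f_scale=.002).x
    print('  ball fit',c.round(4),len(w))
    # base top centroid
    W=P[v-40:v+50,u-45:u+45].reshape(-1,3);W=W[(W[:,2]>.018)&(W[:,2]<.03)]
    print('  base',np.round((W.min(0)+W.max(0))/2,4),np.ptp(W,axis=0).round(3))
a=np.load('scene0.npz')['im'][170:310,380:540];b=np.load('side0.npz')['im'][150:370,150:420]
cv2.imwrite('pics/crop.png',np.hstack([cv2.resize(a,(400,350),interpolation=2),cv2.resize(b,(400,350),interpolation=2)]))
E
```

```text
scene block [0.5981 0.2206 0.0914]
scene roller [0.4974 0.2591 0.0527]
scene board [0.6689 0.1951 0.0622]
scene small [0.7267 0.3552 0.0601]
scene ball [ 0.5677 -0.2295  0.0664]
scene post [0.586  0.0193 0.0709]
  blocktop 217 [0.5933 0.2231 0.0909] [0.5696 0.2036 0.083 ] [0.6095 0.243  0.095 ]
  z30-66 91 [0.5009 0.253  0.0534] [0.4879 0.205  0.0413] [0.6113 0.2702 0.0657]
  ball fit [ 0.5564 -0.2322  0.0545] 242
  base [ 0.5577 -0.2327  0.024 ] [0.108 0.106 0.012]
side block [0.582  0.2314 0.0916]
side roller [0.4921 0.2674 0.0509]
side board [0.6658 0.2    0.0615]
side small [0.7165 0.366  0.0614]
side ball [ 0.5543 -0.2192  0.0651]
side post [0.5802 0.028  0.0704]
  blocktop 281 [0.5882 0.2306 0.0906] [0.5693 0.2106 0.0833] [0.6102 0.2483 0.0955]
  z30-66 446 [0.541  0.2482 0.0503] [0.4836 0.1728 0.0331] [0.6486 0.2771 0.0659]
  ball fit [ 0.5573 -0.2324  0.0541] 159
  base [ 0.557  -0.3141  0.024 ] [0.107 0.28  0.012]
```

View pics/crop.png

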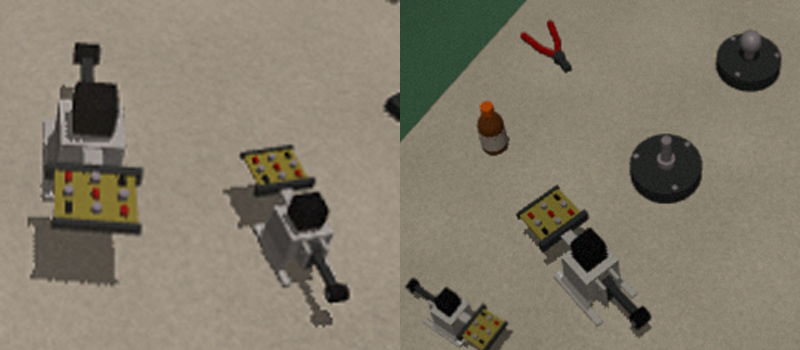

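The crop confirms it. The larger holder is on the left at full-frame (417,215): its block top is at z = 0.091 and its roller top at about 0.052, as described. The ball fits at (0.557, -0.232, 0.054). The other mount is a plain post. I'll move to hover near the lever roller for a closer look.

```bash
cat >> h.py <<'E'
def plan(p,yaw,base=None):
    """shift + turn from the present pose to a tool-down pose with tool x at yaw"""
    T=tool(env.read_state()) if base is None else base
    G=np.eye(4);G[:3,:3]=(R.from_euler('z',yaw)*R.from_euler('x',np.pi)).as_matrix();G[:3,3]=p
    D=np.linalg.inv(T)@G; return np.r_[D[:3,3],R.from_matrix(D[:3,:3]).as_rotvec()].round(4)
E
python3 - <<'E'
from h import *
print(plan([.53,.25,.24],-.363)); c=env.get_calibration('wrist');print(np.array(c['mount']).round(3),c['fovy'])
E
```

```text
[ 5.780e-01 -6.214e-01 -8.500e-03 -1.200e-03  4.000e-04  6.378e-01]
[[ 0.001 -0.949 -0.315  0.081]
 [ 1.     0.001 -0.    -0.   ]
 [ 0.    -0.315  0.949 -0.143]
 [ 0.     0.     0.     1.   ]] 65.84724564732282
```

>>> arm_command([
  [[0.29,-0.31,0,0,0,0.32,0.06],[0.29,-0.31,0,0,0,0.32,0.06],[0.29,-0.31,0,0,0,0.32,0.06],[0.29,-0.31,0,0,0,0.32,0.06],[0.29,-0.31,0,0,0,0.32,0.06],[0.578,-0.621,-0.01,0,0,0.638,0.06],[0.578,-0.621,-0.01,0,0,0.638,0.06],[0.578,-0.621,-0.01,0,0,0.638,0.06],[0.578,-0.621,-0.01,0,0,0.638,0.06],[0.578,-0.621,-0.01,0,0,0.638,0.06],[0.578,-0.621,-0.01,0,0,0.638,0.06],[0.578,-0.621,-0.01,0,0,0.638,0.06]],
], grip_force=40)

```text
time_s: 1.1
ee_pos: [0.3503, -0.1108, 0.2356]
tcp_rot: [-3.078, 0.5, -0.005]
ft_force: [-0.6, 0.9, 0.1]
grip_width: 0.06
grasp_force: 0.0
```

```bash
python3 - <<'E'
from h import *
s=env.read_state();print(s['time_s'],s['ee_pos'],plan([.53,.25,.24],-.363))
E
```

```text
1.1 [ 0.35025264 -0.11079145  0.23559139] [ 0.0563 -0.3991  0.0051 -0.0238  0.0008  0.0409]
```

>>> arm_command([
  [[0.056,-0.4,0,0,0,0.041,0.06],[0.056,-0.4,0,0,0,0.041,0.06],[0.056,-0.4,0,0,0,0.041,0.06],[0.056,-0.4,0,0,0,0.041,0.06],[0.056,-0.4,0,0,0,0.041,0.06],[0.056,-0.4,0,0,0,0.041,0.06],[0.056,-0.4,0,0,0,0.041,0.06],[0.056,-0.4,0,0,0,0.041,0.06],[0.056,-0.4,0,0,0,0.041,0.06],[0.056,-0.4,0,0,0,0.041,0.06],[0.056,-0.4,0,0,0,0.041,0.06],[0.056,-0.4,0,0,0,0.041,0.06]],
])

```text
time_s: 2.1
ee_pos: [0.3941, -0.1161, 0.2424]
tcp_rot: [-3.044, 0.503, -0.011]
ft_force: [0.2, 0.0, -1.0]
grip_width: 0.0605
grasp_force: 0.0
```

```bash
python3 - <<'E'
from h import *
s=env.read_state();print(s['time_s'],s['ee_pos'],plan([.53,.25,.24],-.363), np.abs(s['joint_velocities']).max())
im,P=look('wrist');cv2.imwrite('pics/w1.png',im);np.savez('w1.npz',im=im,P=P)
E
```

```text
2.1 [ 0.39410368 -0.11605641  0.24242858] [ 0.011  -0.3896  0.0244 -0.0562  0.0031  0.0355] 0.047012184925998624
```

View pics/w1.png

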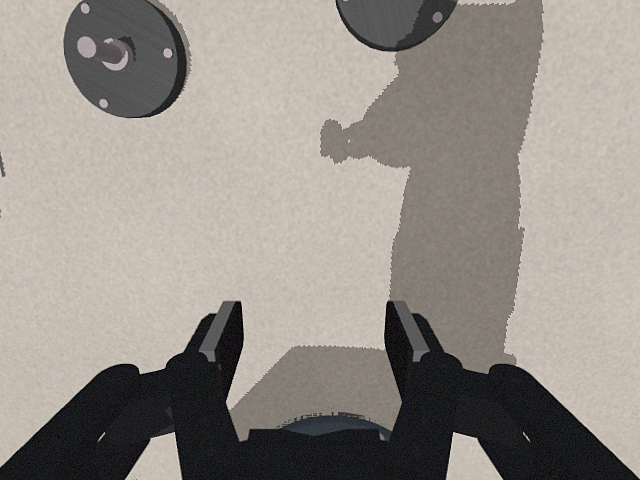

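The arm stalled over bare bench, with the post mount in view at (115,50). I'll check the joints.

```bash
python3 - <<'E'
from h import *
s=env.read_state();print(s['joint_pos'].round(3)); print(tool(s).round(3)); c=tool(s); print(R.from_matrix(c[:3,:3]).as_euler('ZYX').round(3))
E
```

```text
[-0.328  0.04  -0.225  1.308  0.056  3.141]
[[ 0.947 -0.321  0.016  0.394]
 [-0.321 -0.945  0.054 -0.116]
 [-0.002 -0.056 -0.998  0.242]
 [ 0.     0.     0.     1.   ]]
[-3.270e-01  2.000e-03 -3.085e+00]
```

Joint 6 is at its limit, since yaw = j1 − j6 + π. I'll use the half-turned grasp, yaw 2.78, and turn the other way.

>>> arm_command([
  [[0.05,-0.18,0.02,-0.04,0,-0.7,0.06],[0.05,-0.18,0.02,-0.04,0,-0.7,0.06],[0.05,-0.18,0.02,-0.04,0,-0.7,0.06],[0.05,-0.18,0.02,-0.04,0,-0.7,0.06],[0.05,-0.18,0.02,-0.04,0,-0.7,0.06],[0.05,-0.18,0.02,-0.04,0,-0.7,0.06],[0.01,-0.38,0.02,-0.04,0.04,-1.5,0.06],[0.01,-0.38,0.02,-0.04,0.04,-1.5,0.06],[0.01,-0.38,0.02,-0.04,0.04,-1.5,0.06],[0.01,-0.38,0.02,-0.04,0.04,-1.5,0.06],[0.01,-0.38,0.02,-0.04,0.04,-1.5,0.06],[0.01,-0.38,0.02,-0.04,0.04,-1.5,0.06]],
])

```text
time_s: 3.15
ee_pos: [0.5264, 0.2471, 0.2436]
tcp_rot: [2.648, 1.681, 0.113]
ft_force: [-1.0, -1.3, -0.6]
grip_width: 0.06
grasp_force: 0.0
```

```bash
python3 - <<'E'
from h import *
s=env.read_state();print(s['time_s'],s['joint_pos'].round(2),plan([.53,.25,.24],2.78))
E
```

```text
3.15 [0.44 0.28 0.07 1.29 0.01 2.45] [ 0.0039  0.0019  0.0039  0.0804 -0.0109 -1.6478]
```

>>> arm_command([
  [[0,0,0,0.04,0,-0.8,0.06],[0,0,0,0.04,0,-0.8,0.06],[0,0,0,0.04,0,-0.8,0.06],[0,0,0,0.04,0,-0.8,0.06],[0,0,0,0.04,0,-0.8,0.06],[0,0,0,0.04,0,-0.8,0.06],[0.004,0.002,0.004,0.08,-0.011,-1.648,0.06],[0.004,0.002,0.004,0.08,-0.011,-1.648,0.06],[0.004,0.002,0.004,0.08,-0.011,-1.648,0.06],[0.004,0.002,0.004,0.08,-0.011,-1.648,0.06],[0.004,0.002,0.004,0.08,-0.011,-1.648,0.06],[0.004,0.002,0.004,0.08,-0.011,-1.648,0.06]],
])

```text
time_s: 4.15
ee_pos: [0.5295, 0.244, 0.24]
tcp_rot: [-0.801, -3.037, -0.008]
ft_force: [0.1, -0.1, 0.1]
grip_width: 0.06
grasp_force: 0.0
```

>>> arm_command([
  [[0,0,0,0,0,0,0.06],[0,0,0,0,0,0,0.06]],
])

```text
time_s: 4.32
ee_pos: [0.5295, 0.2441, 0.24]
tcp_rot: [-0.816, -3.033, -0.009]
ft_force: [0.1, -0.3, 0.9]
grip_width: 0.0601
grasp_force: 0.0
```

```bash
python3 - <<'E'
from h import *
s=env.read_state();print(s['time_s'],s['joint_pos'].round(2),plan([.53,.25,.24],2.78))
im,P=look('wrist');cv2.imwrite('pics/w2.png',im);np.savez('w2.npz',im=im,P=P)
E
```

```text
4.3167 [0.43 0.33 0.14 1.38 0.01 0.96] [ 0.0025  0.0053  0.      0.0057 -0.0019 -0.1641]
```

View pics/w2.png

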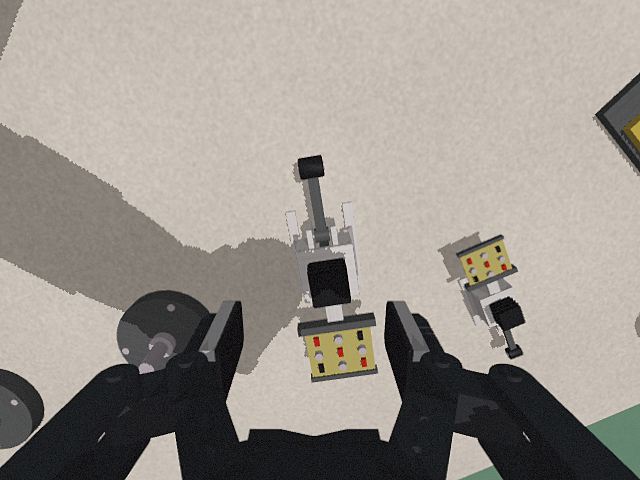

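The wrist view shows the larger holder centred: roller at (311,167), block at (328,282) and board at (338,348). The small holder is at (505,310), the post at (160,340).

```bash
python3 - <<'E'
from h import *
d=np.load('w2.npz');im,P=d['im'],d['P']
def seg(x0,x1,y0,y1,zlo,zhi,mx=60):
    w=P[y0:y1,x0:x1];m=(im[y0:y1,x0:x1].max(2)<mx)&(w[...,2]>zlo)&(w[...,2]<zhi)
    return w[m]
b=seg(300,360,255,310,.083,.1); r=seg(295,328,150,182,.03,.075)
for n,q in(('block',b),('roller',r)):
    rc=cv2.minAreaRect((q[:,:2]*1000).astype(np.float32)); print(n,len(q),rc,q[:,2].min().round(4),np.percentile(q[:,2],[50,95]).round(4))
g=P[315:385,295:380].reshape(-1,3);g=g[(g[:,2]>.05)&(g[:,2]<.08)]
rc=cv2.minAreaRect((g[:,:2]*1000).astype(np.float32));print('board',rc,np.median(g[:,2]))
E
```

```text
block 1414 ((588.8622436523438, 226.5950164794922), (34.30771255493164, 32.29147720336914), 68.99436950683594) 0.0831 [0.0914 0.0925]
roller 506 ((495.34613037109375, 262.37249755859375), (21.6137752532959, 18.500532150268555), 69.46730041503906) 0.0451 [0.0528 0.0549]
board ((665.6130981445312, 197.85157775878906), (77.91798400878906, 73.67587280273438), 69.86048126220703) 0.06106678074009381
```

```bash
python3 - <<'E'
from h import *
print(plan([.4953,.2624,.09],2.778));print(plan([.4953,.2624,.025],2.778))
E
```

```text
[ 0.0384 -0.0022  0.1501  0.0058 -0.0018 -0.1627]
[ 0.0383 -0.0025  0.2151  0.0058 -0.0018 -0.1627]
```

>>> arm_command([
  [[0.038,-0.002,0.15,0.006,-0.002,-0.163,0.06],[0.038,-0.002,0.15,0.006,-0.002,-0.163,0.06],[0.038,-0.002,0.15,0.006,-0.002,-0.163,0.06],[0.038,-0.002,0.15,0.006,-0.002,-0.163,0.06],[0.038,-0.002,0.15,0.006,-0.002,-0.163,0.06],[0.038,-0.002,0.175,0.006,-0.002,-0.163,0.06],[0.038,-0.002,0.195,0.006,-0.002,-0.163,0.06],[0.038,-0.002,0.21,0.006,-0.002,-0.163,0.06],[0.038,-0.002,0.215,0.006,-0.002,-0.163,0.06],[0.038,-0.002,0.215,0.006,-0.002,-0.163,0.06],[0.038,-0.002,0.215,0.006,-0.002,-0.163,0.06]],
])

```text
time_s: 5.28
ee_pos: [0.4969, 0.2628, 0.0266]
tcp_rot: [0.563, 3.089, 0.001]
ft_force: [0.6, -0.3, -0.4]
grip_width: 0.06
grasp_force: 0.0
```

```bash
python3 - <<'E'
from h import *
s=env.read_state();print(s['time_s'],s['ft_force'].round(1),s['joint_pos'].round(2),plan([.4953,.2624,.025],2.778))
E
```

```text
5.2833 [ 0.6 -0.3 -0.4] [ 0.49  0.44 -0.27  0.86 -0.    0.85] [ 0.0013 -0.0009  0.0016  0.0009  0.0014  0.0034]
```

Good. Close the fingers on the roller.

>>> arm_command([
  [[0.001,-0.001,0.001,0,0,0,0.03],[0.001,-0.001,0.001,0,0,0,0.03],[0.001,-0.001,0.001,0,0,0,0.022],[0.001,-0.001,0.001,0,0,0,0.015],[0.001,-0.001,0.001,0,0,0,0.015],[0.001,-0.001,0.001,0,0,0,0.015],[0.001,-0.001,0.001,0,0,0,0.015]],
], grip_force=30)

```text
time_s: 5.87
ee_pos: [0.4948, 0.262, 0.0244]
tcp_rot: [0.561, 3.09, -0.0]
ft_force: [1.4, -0.0, -0.2]
grip_width: 0.021
grasp_force: 35.5
```

>>> arm_command([
  [[-0.0007,0,-0.0097,0,0,0,0.015],[-0.0029,0,-0.0192,0,0,0,0.015],[-0.0065,0,-0.0283,0,0,0,0.015],[-0.0113,0,-0.0367,0,0,0,0.015],[-0.0174,0,-0.0443,0,0,0,0.015],[-0.0246,0,-0.0509,0,0,0,0.015],[-0.0299,0,-0.0547,0,0,0,0.015],[-0.0355,0,-0.0579,0,0,0,0.015],[-0.0384,0,-0.0593,0,0,0,0.015],[-0.0384,0,-0.0593,0,0,0,0.015],[-0.0384,0,-0.0593,0,0,0,0.015],[-0.0384,0,-0.0593,0,0,0,0.015]],
])

```text
time_s: 6.87
ee_pos: [0.5304, 0.2484, 0.0833]
tcp_rot: [0.561, 3.091, -0.001]
ft_force: [0.4, -0.6, -1.1]
grip_width: 0.0213
grasp_force: 35.5
```

Released next, then rise for a look.

>>> arm_command([
  [[0,0,0,0,0,0,0.04],[0,0,0,0,0,0,0.06],[0,0,0,0,0,0,0.06],[0,0,0,0,0,0,0.06],[0,0,-0.02,0,0,0,0.06],[0,0,-0.05,0,0,0,0.06],[0,0,-0.09,0,0,0,0.06],[0,0,-0.13,0,0,0,0.06],[0,0,-0.155,0,0,0,0.06],[0,0,-0.155,0,0,0,0.06],[0,0,-0.155,0,0,0,0.06]],
])

```text
time_s: 7.78
ee_pos: [0.5311, 0.2489, 0.2402]
tcp_rot: [0.56, 3.088, 0.003]
ft_force: [-0.4, 0.4, -0.4]
grip_width: 0.0601
grasp_force: 0.0
```

```bash
cat >> h.py <<'E'
def holder(im,P,zlo=.083,zhi=.1,guess=(.589,.227)):
    """block rectangle and roller points of the larger holder, found near guess"""
    m=(im.max(2)<60)&(np.hypot(P[...,0]-guess[0],P[...,1]-guess[1])<.035)&(P[...,2]>zlo)&(P[...,2]<zhi)
    q=P[m]; return len(q),cv2.minAreaRect((q[:,:2]*1000).astype(np.float32)),np.median(q[:,2]).round(4)
E
python3 - <<'E'
from h import *
s=env.read_state();print(s['time_s'],s['ee_pos'],s['joint_pos'].round(2))
im,P=look('wrist');cv2.imwrite('pics/w3.png',im);np.savez('w3.npz',im=im,P=P)
print(holder(im,P))
m=(np.hypot(P[...,0]-.535,P[...,1]-.247)<.025)&(P[...,2]>.085)&(im.max(2)<60); print(m.sum(),P[m].mean(0) if m.any() else 0,P[m].max(0) if m.any() else 0)
g=P[(P[...,2]>.055)&(P[...,2]<.07)&(np.hypot(P[...,0]-.6656,P[...,1]-.1979)<.06)]
print(cv2.minAreaRect((g[:,:2]*1000).astype(np.float32)))
E
```

```text
7.7833 [0.53114547 0.24888646 0.24021526] [ 0.44  0.34  0.15  1.38 -0.    0.8 ]
(1402, ((587.0302124023438, 227.15968322753906), (33.4156494140625, 32.57049560546875), 69.2730941772461), np.float64(0.0914))
7198 [0.52142095 0.25245766 0.30164497] [0.54170809 0.26848917 0.32910136]
((659.125732421875, 200.04086303710938), (77.81581115722656, 82.18909454345703), 69.83610534667969)
```

View pics/w3.png

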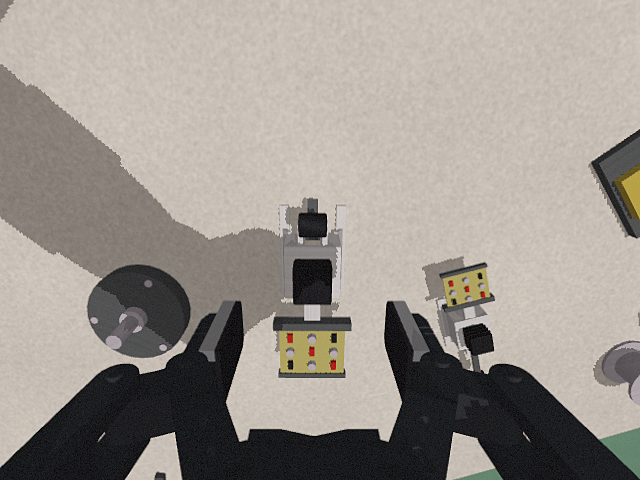

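The lever now stands up, with the roller at (312,225) beside the block at (312,281), and the holder barely moved. Next is grasping the block.

```bash
python3 - <<'E'
from h import *
P=np.load('w3.npz')['P'];print(np.nanmedian(P[220:230,307:318].reshape(-1,3),0))
print(plan([.5872,.227,.061],2.78))
E
```

```text
[0.52827009 0.24929962 0.11171334]
[-0.0606 -0.0003  0.1777  0.0002  0.0008  0.0027]
```

>>> arm_command([
  [[-0.0606,0,0.04,0,0.001,0.003,0.06],[-0.0606,0,0.08,0,0.001,0.003,0.06],[-0.0606,0,0.11,0,0.001,0.003,0.06],[-0.0606,0,0.135,0,0.001,0.003,0.06],[-0.0606,0,0.155,0,0.001,0.003,0.06],[-0.0606,0,0.17,0,0.001,0.003,0.06],[-0.0606,0,0.178,0,0.001,0.003,0.06],[-0.0606,0,0.178,0,0.001,0.003,0.06],[-0.0606,0,0.178,0,0.001,0.003,0.045],[-0.0606,0,0.178,0,0.001,0.003,0.036],[-0.0606,0,0.178,0,0.001,0.003,0.025],[-0.0606,0,0.178,0,0.001,0.003,0.025]],
], grip_force=70)

```text
time_s: 8.83
ee_pos: [0.5877, 0.2273, 0.0617]
tcp_rot: [0.565, 3.089, 0.001]
ft_force: [-1.7, -0.9, 2.6]
grip_width: 0.0331
grasp_force: 70.8
```

>>> arm_command([
  [[0,0,0,0,0,0,0.025],[0,0,0,0,0,0,0.025],[0,0,0,0,0,0,0.025]],
])

```text
time_s: 9.08
ee_pos: [0.5878, 0.2273, 0.0617]
tcp_rot: [0.565, 3.089, 0.001]
ft_force: [-0.9, -2.0, 5.6]
grip_width: 0.033
grasp_force: 71.3
```

```bash
python3 - <<'E'
from h import *
s=env.read_state();print(s['time_s'],s['ee_pos'],s['joint_pos'].round(2),plan([.557,-.2323,.18],2.78), np.array(s['ee_pos'])-[.5872,.227,.061])
E
```

```text
9.0833 [0.58775219 0.22725787 0.06169508] [ 0.37  0.51 -0.04  1.02  0.    0.73] [-1.341e-01 -4.406e-01 -1.186e-01  9.000e-04  7.000e-04 -4.000e-04] [0.00055219 0.00025787 0.00069508]
```

>>> arm_command([
  [[0,0,-0.01,0,0,0,0.025],[0,0,-0.035,0,0,0,0.025],[0,0,-0.065,0,0,0,0.025],[0,0,-0.095,0,0,0,0.025],[-0.003,-0.01,-0.118,0,0,0,0.025],[-0.01,-0.032,-0.125,0,0,0,0.025],[-0.019,-0.062,-0.125,0,0,0,0.025],[-0.028,-0.093,-0.125,0,0,0,0.025],[-0.038,-0.125,-0.125,0,0,0,0.025],[-0.048,-0.157,-0.125,0,0,0,0.025],[-0.058,-0.19,-0.125,0,0,0,0.025],[-0.067,-0.22,-0.125,0,0,0,0.025]],
], grip_force=80)

```text
time_s: 10.08
ee_pos: [0.5712, -0.0041, 0.1856]
tcp_rot: [-0.565, -3.089, 0.001]
ft_force: [1.0, -0.0, -5.7]
grip_width: 0.0327
grasp_force: 80.9
```

>>> arm_command([
  [[-0.01,-0.032,0,0,0,0,0.025],[-0.019,-0.062,0,0,0,0,0.025],[-0.028,-0.093,0,0,0,0,0.025],[-0.038,-0.125,0,0,0,0,0.025],[-0.048,-0.157,0,0,0,0,0.025],[-0.057,-0.187,0,0,0,0,0.025],[-0.063,-0.208,0,0,0,0,0.025],[-0.066,-0.219,0,0,0,0,0.025],[-0.067,-0.22,0,0,0,0,0.025],[-0.067,-0.22,0,0,0,0,0.025],[-0.067,-0.22,0,0,0,0,0.025]],
])

```text
time_s: 11.0
ee_pos: [0.5567, -0.2309, 0.1854]
tcp_rot: [-0.565, -3.089, -0.001]
ft_force: [-0.3, 0.7, -6.5]
grip_width: 0.0333
grasp_force: 80.9
```

```bash
python3 - <<'E'
from h import *
s=env.read_state();print(s['time_s'],s['ee_pos'],s['joint_pos'].round(2),s['ft_force'].round(1),s['moment'].round(2),s['grip_width'],plan([.557,-.2323,.11],2.78))
for n in('scene','side'):
    im,P=look(n);np.savez(n+'1.npz',im=im,P=P);cv2.imwrite(f'pics/{n}1.png',im)
im2=cv2.imread('pics/scene1.png')
im=np.hstack([cv2.resize(im2[150:330,110:310],(400,360)),cv2.resize(cv2.imread('pics/side1.png')[70:250,280:480],(400,360))])
cv2.imwrite('pics/c1.png',im)
E
```

```text
11.0 [ 0.55668738 -0.23089819  0.1854475 ] [-0.39  0.39  0.09  1.27  0.   -0.03] [-0.3  0.7 -6.5] [ 0.05 -0.03 -0.02] 0.03334745974528842 [-0.0009 -0.0012  0.0754  0.0002 -0.0015 -0.    ]
```

View pics/c1.png

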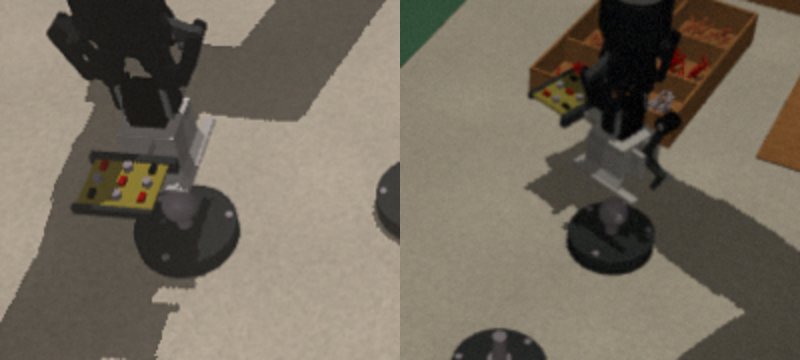

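The holder hangs level above the ball mount with its lever still up. Next I lower it onto the ball in stages.

>>> arm_command([
  [[-0.001,-0.001,0.01,0,0,0,0.025],[-0.001,-0.001,0.025,0,0,0,0.025],[-0.001,-0.001,0.035,0,0,0,0.025],[-0.001,-0.001,0.042,0,0,0,0.025],[-0.001,-0.001,0.049,0,0,0,0.025],[-0.001,-0.001,0.055,0,0,0,0.025],[-0.001,-0.001,0.06,0,0,0,0.025],[-0.001,-0.001,0.065,0,0,0,0.025],[-0.001,-0.001,0.07,0,0,0,0.025],[-0.001,-0.001,0.075,0,0,0,0.025],[-0.001,-0.001,0.075,0,0,0,0.025],[-0.001,-0.001,0.075,0,0,0,0.025]],
])

```text
time_s: 12.1
ee_pos: [0.5572, -0.2331, 0.1104]
tcp_rot: [-0.565, -3.089, 0.0]
ft_force: [-0.0, 0.2, -6.2]
grip_width: 0.0326
grasp_force: 81.2
```

>>> arm_command([
  [[0,0.0005,0.005,0,0,0,0.025],[0,0.0005,0.009,0,0,0,0.025],[0,0.0005,0.013,0,0,0,0.025],[0,0.0005,0.017,0,0,0,0.025],[0,0.0005,0.02,0,0,0,0.025],[0,0.0005,0.0225,0,0,0,0.025],[0,0.0005,0.024,0,0,0,0.025],[0,0.0005,0.025,0,0,0,0.025],[0,0.0005,0.025,0,0,0,0.025],[0,0.0005,0.025,0,0,0,0.025],[0,0.0005,0.025,0,0,0,0.025]],
])

```text
time_s: 13.02
ee_pos: [0.5575, -0.2327, 0.0858]
tcp_rot: [-0.565, -3.09, 0.0]
ft_force: [-2.6, -0.1, -0.7]
grip_width: 0.0328
grasp_force: 81.5
```

Seated: the weight has come off the wrist at the expected height. Release, rise, and look.

>>> arm_command([
  [[0,0,0,0,0,0,0.045],[0,0,0,0,0,0,0.06],[0,0,0,0,0,0,0.06],[0,0,0,0,0,0,0.06],[0,0,-0.02,0,0,0,0.06],[0,0,-0.05,0,0,0,0.06],[0.01,0,-0.085,0,0,0,0.06],[0.03,0,-0.12,0,0,0,0.06],[0.05,0,-0.15,0,0,0,0.06],[0.062,0,-0.165,0,0,0,0.06],[0.062,0,-0.165,0,0,0,0.04],[0.062,0,-0.165,0,0,0,0.02]],
], grip_force=40)

```text
time_s: 14.02
ee_pos: [0.5001, -0.2109, 0.2518]
tcp_rot: [0.565, 3.088, -0.001]
ft_force: [-0.0, 0.1, -0.3]
grip_width: 0.0368
grasp_force: 0.0
```

>>> arm_command([
  [[0,0,0,0,0,0,0.0],[0,0,0,0,0,0,0.0],[0,0,0,0,0,0,0.0]],
])

```text
time_s: 14.27
ee_pos: [0.4997, -0.2107, 0.2491]
tcp_rot: [-0.565, -3.087, -0.001]
ft_force: [-0.2, 0.1, 0.2]
grip_width: 0.0005
grasp_force: 0.0
```

```bash
python3 - <<'E'
from h import *
s=env.read_state();print(s['time_s'],s['ee_pos'],s['grip_width'])
im,P=look('wrist');cv2.imwrite('pics/w4.png',im);np.savez('w4.npz',im=im,P=P)
print(holder(im,P,.107,.124,(.557,-.2323)))
m=(im.max(2)<70)&(np.hypot(P[...,0]-.4985,P[...,1]+.210)<.03)&(P[...,2]>.118)&(P[...,2]<.15)
q=P[m];print(len(q),cv2.minAreaRect((q[:,:2]*1000).astype(np.float32)),np.percentile(q[:,2],[50,95]))
E
```

```text
14.2667 [ 0.499664   -0.21065143  0.24908459] 0.000498645354609611
(840, ((556.8128662109375, -232.47264099121094), (33.61042785644531, 32.6360969543457), 69.30423736572266), np.float64(0.1152))
754 ((499.5643615722656, -210.80592346191406), (21.94283103942871, 18.58543586730957), 68.78561401367188) [0.13482219 0.13679849]
```

View pics/w4.png

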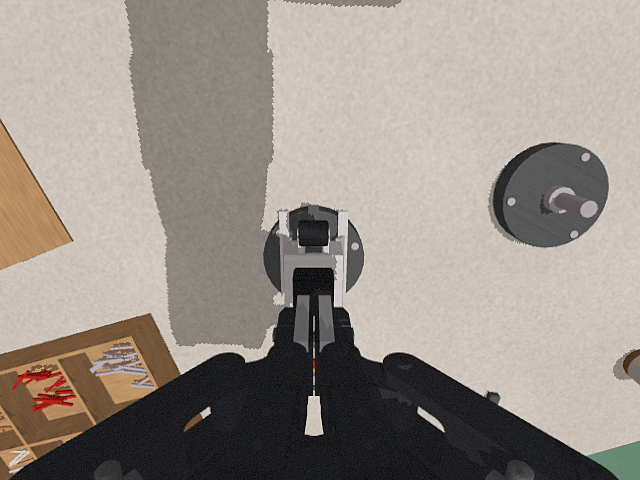

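Seated: the block is at (0.557, -0.232), within 1 mm of the ball, with its top at 0.115. The roller at (313,232) sits right under the shut fingers. Press the lever down along its arc.

>>> arm_command([
  [[0,0,0.02,0,0,0,0],[0,0,0.05,0,0,0,0],[0,0,0.08,0,0,0,0],[0,0,0.1,0,0,0,0],[0,0,0.109,0,0,0,0],[0,0,0.111,0,0,0,0],[0,0,0.111,0,0,0,0]],
])

```text
time_s: 14.9
ee_pos: [0.4996, -0.2107, 0.1394]
tcp_rot: [-0.565, -3.089, -0.0]
ft_force: [0.4, -0.4, 1.4]
grip_width: 0.0
grasp_force: 0.0
```

>>> arm_command([
  [[0.004,0,0.004,0,0,0,0],[0.008,0,0.007,0,0,0,0],[0.0157,0,0.0125,0,0,0,0],[0.0225,0,0.019,0,0,0,0],[0.0282,0,0.027,0,0,0,0],[0.0327,0,0.0358,0,0,0,0],[0.0345,0,0.0405,0,0,0,0],[0.0358,0,0.045,0,0,0,0],[0.0368,0,0.05,0,0,0,0],[0.037,0,0.0546,0,0,0,0],[0.037,0,0.0585,0,0,0,0],[0.037,0,0.0585,0,0,0,0]],
])

```text
time_s: 15.9
ee_pos: [0.4648, -0.1975, 0.0804]
tcp_rot: [-0.565, -3.089, 0.0]
ft_force: [1.1, 0.2, -0.0]
grip_width: -0.0001
grasp_force: 0.0
```

>>> arm_command([
  [[0,0,0.002,0,0,0,0],[0,0,0.004,0,0,0,0],[0,0,0.005,0,0,0,0],[0,0,0.006,0,0,0,0],[0,0,0.006,0,0,0,0],[0,0,0.006,0,0,0,0]],
])

```text
time_s: 16.4
ee_pos: [0.4653, -0.1978, 0.0755]
tcp_rot: [0.566, 3.09, -0.001]
ft_force: [0.4, 0.3, 3.3]
grip_width: -0.0004
grasp_force: 2.0
```

>>> arm_command([
  [[0,0,-0.02,0,0,0,0],[0,0,-0.06,0,0,0,0],[0,0,-0.1,0,0,0,0],[0,0,-0.14,0,0,0,0],[0,0,-0.17,0,0,0,0],[0,0,-0.18,0,0,0,0],[0,0,-0.18,0,0,0,0],[0,0,-0.18,0,0,0,0]],
])

```text
time_s: 17.07
ee_pos: [0.4649, -0.1976, 0.2545]
tcp_rot: [-0.565, -3.089, 0.0]
ft_force: [-0.7, -0.5, -0.9]
grip_width: -0.0001
grasp_force: 0.0
```

```bash
python3 - <<'E'
from h import *
s=env.read_state();print(s['time_s'],s['ee_pos'],s['grip_width'])
im,P=look('wrist');cv2.imwrite('pics/w5.png',im)
print(holder(im,P,.107,.124,(.557,-.2323)))
m=(im.max(2)<70)&(np.hypot(P[...,0]-.4625,P[...,1]+.1965)<.025)&(P[...,2]>.05)&(P[...,2]<.15)
q=P[m];print(len(q),cv2.minAreaRect((q[:,:2]*1000).astype(np.float32)),np.percentile(q[:,2],[50,95]))
E
```

```text
17.0667 [ 0.46491266 -0.19755386  0.25447912] -0.00010803714350051778
(0, ((0.0, 0.0), (0.0, 0.0), 0.0), np.float64(nan))
504 ((467.7687072753906, -198.78753662109375), (21.629947662353516, 28.97376823425293), 70.03013610839844) [0.07497032 0.07703685]
  return _methods._mean(a, axis=axis, dtype=dtype,
  ret = ret.dtype.type(ret / rcount)
```

View pics/w5.png

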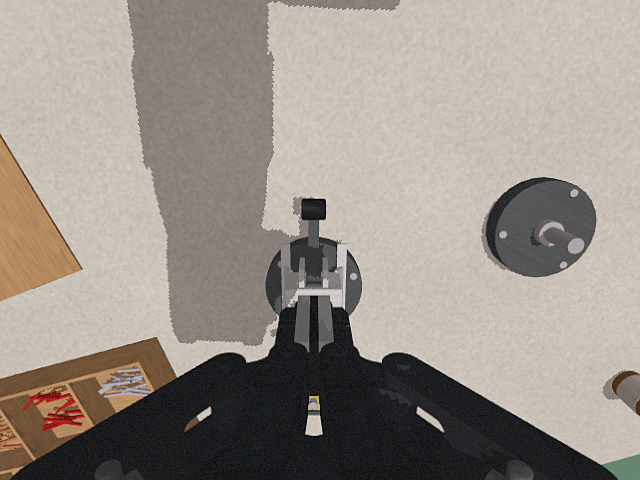

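The lever is level: the roller at (313,209) has its top at 0.076, as expected when locked. The fingers hide the block here, so I'll check it with the fixed cameras before handing in.

```bash
python3 - <<'E'
from h import *
ok=0
for n in('scene','side'):
    im,P=look(n);k=holder(im,P,.107,.124,(.557,-.2323));print(n,k)
    if k[0]>60: ok|=np.hypot(k[1][0][0]-557,k[1][0][1]+232.3)<8 and abs(k[2]-.115)<.004
if ok: print(env.sign_off())
E
```

```text
scene (272, ((559.2552490234375, -232.7757110595703), (35.73839569091797, 34.17304229736328), 67.4090805053711), np.float64(0.1152))
side (160, ((557.4269409179688, -230.14251708984375), (33.750240325927734, 33.20838165283203), 70.5886001586914), np.float64(0.1141))
the job is handed in; nothing more can be done
None
```

The larger holder is seated on the ball mount, its lever is pressed fully down, the gripper is clear, and the job was handed in at about 17 s of the 64 s allowed; no pass or fail result came back.

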